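# Set a culture-tube slant rack to the marked angle and hold it

### The job

The capped culture tubes in the slant rack must lie at the slant angle marked on the angle gauge while their medium sets. Stand the gauge in the blue seat on the rack's deck with its dial on the side away from the tubes, and let go of it; then raise the handle end of the rack, without letting it drop back, until the gauge's swinging pointer comes to rest on the red mark, and finish while still holding the rack there. Keep the tubes lying in the rack, and do not shove the other things on the bench out of their places or knock the gauge over.

Things in the scene. Friction and masses are not known exactly. Their poses are not given: they have to be found in the camera images.
- slant_stand: The slant rack's fixed steel stand: base plate 150 (x) x 230 (y) mm with a brass pivot stud along its x, 56 mm above the bench. Origin on the bench right below the stud; +x points roughly away from the robot, across the rack from gauge seat to tubes; the rack's handle lies towards -y (robot's right). Place and yaw differ from run to run.
- slant_rack (a joint): Tilt of the rack's deck on the stud, rad: 0 = level, on two rubber rests; grows as the handle end is raised; stop at 0.65. Deck: aluminium tray 150 x 215 mm, top face 64 mm above the bench when level, with three loose capped tubes lying in combs. 2 to 4 N at the handle lifts it; it drops back when let go.
- rack_handle (a point): Middle of the rack's handle bar: black, round, 15 mm thick, grip 66 mm long, parallel to the stud. Level, it is 94 mm above the bench; from the stand's origin 205 mm towards -y and 10 mm towards -x; 38 mm above the stud's axis. 40 mm free between bar and deck edge, nothing below. Axes are the deck's (z normal to the deck).
- rack_seat (a point): Middle of the floor of the blue gauge seat on the deck: 42 (x) x 92 (y) mm inside, rails 8 mm high with flared tops, open above. Level, it is 64 mm above the bench; from the stand's origin 55 mm towards -x and 35 mm towards -y. The tubes start 40 mm from its middle towards +x. Axes are the deck's: x towards the tubes, y away from the handle, z normal to the deck.
- angle_gauge: Angle gauge: grey, round white dial, 0.2 to 0.4 kg, 128 mm tall. Origin under the middle of its foot, 36 (x) x 86 (y) x 12 mm; dial faces -x; case 96 mm across, 24 mm thick, centre 68 mm up; on top a black rubber grip block 24 (x) x 44 (y) mm, 98 to 128 mm up. In the seat its axes match those of rack_seat. It starts on the bench left of the rack, dial to the robot's side.
- gauge_grip (a point): Middle of the gauge's rubber grip block, 116 mm above the foot's underside; grip it from above with the fingers on the dial side and the back (closing along the gauge's x, 24 mm thick).
- gauge_pointer (a joint): Swinging pointer of the gauge, a black damped pendulum hanging from the dial's centre by its own weight; calms down within about 1.5 s. Rad relative to the case: 0 = pointing at the foot, positive = towards the gauge's +y (left for someone facing the dial). With the gauge seated and at rest it equals the value of slant_rack.
- gauge_mark (a joint): Red set mark, a tab 5.5 mm wide clipped to the dial's lower rim, with the same zero, direction and centre as the pointer; 0.16 to 0.48 rad, different in each run; it stays where it is on the rim. The pointer is on the mark when both values are equal.
- pointer_tip (a point): Tip of the black pointer, 40 mm from the dial's centre.
- mark_tip (a point): Middle of the red mark, at 40 mm from the dial's centre: where the pointer's tip must come to rest.
- culture_tube_1: Capped culture tube, 108 mm long, 18 mm thick, lying loose in the rack's comb nearest the gauge seat, parallel to the deck's y, cap towards the handle (cap end 69 mm from the bar's middle, cap top 23 mm above the deck). Origin at the middle of its round bottom end, 14 mm above the deck; its z points to the cap. A stop behind the bottom ends keeps the tubes from sliding when tilted.
- culture_tube_2: The same, in the middle of the comb (26 mm farther from the seat).
- culture_tube_3: The same, farthest from the seat (another 26 mm).
- wash_bottle: White wash bottle with a red bent spout, 73 x 102 x 210 mm, at the back left; origin under its middle. Leave alone.
- beaker: Empty clear beaker, 73 mm wide and 92 mm tall, behind the rack; origin under its middle. Leave alone.
- petri_1: Lowest of a stack of three white culture dishes, each 57 mm wide and 15 mm tall, at the front right; origin under its middle. Leave alone.
- petri_2: Middle dish of the stack. Leave alone.
- petri_3: Top dish of the stack, its top 46 mm above the bench. Leave alone.
- timer: Small white bench timer, 58 x 66 x 19 mm, on the black bench top to the right of the rack; origin under its middle. Leave alone.
- gauge_dial (a point): Middle of the gauge's dial, 68 mm above the foot's underside and 10 mm towards the gauge's -x.

How it is judged:
On the way:
1. the angle gauge stands flat in the blue seat, dial away from the tubes, and is let go (x of angle_gauge in the frame of rack_seat between -0.006 and 0.006 m and y of angle_gauge in the frame of rack_seat between -0.006 and 0.006 m and z of angle_gauge in the frame of rack_seat between -0.003 and 0.003 m and angle between the z axis of angle_gauge and the z axis of rack_seat, either way round below 0.05 rad and contact force between each of the arm, the fingers and angle_gauge below 0.2 N and contact force between angle_gauge and slant_rack above 0.5 N and x of gauge_dial in the frame of rack_seat below -0.002 m), for 0.3 s.
At the end, for the whole second after the job is handed in: Fingers hold the rack up (over 1 N on it, raised over 0.08 rad, still); the gauge, untouched, stands in its seat (within 6 mm, flat within 3 mm and 0.05 rad, dial away from the tubes); the tubes lie in their combs; the pointer tip rests within 3 mm of the middle of the red mark, no longer swinging (all of step 1 and distance between pointer_tip and mark_tip below 0.003 m and velocity of joint gauge_pointer between -0.25 and 0.25 rad/s and value of joint slant_rack above 0.08 rad and velocity of joint slant_rack between -0.05 and 0.05 rad/s and contact force between the fingers and slant_rack above 1 N and z of culture_tube_1 in the frame of rack_seat between 0.005 and 0.024 m and y of culture_tube_1 in the frame of rack_seat between -0.03 and 0.03 m and z of culture_tube_2 in the frame of rack_seat between 0.005 and 0.024 m and y of culture_tube_2 in the frame of rack_seat between -0.03 and 0.03 m and z of culture_tube_3 in the frame of rack_seat between 0.005 and 0.024 m and y of culture_tube_3 in the frame of rack_seat between -0.03 and 0.03 m); the arm keeps its last pose, push and grip.
It fails at once if the raised rack is dropped (it falls faster than 1.5 rad/s) (velocity of joint slant_rack below -1.5 rad/s).
It fails at once if the gauge is knocked over (angle between angle_gauge's own z axis and vertical above 0.9 rad).
It fails at once if a bystander is pushed more than 30 mm from its place (distance of any of wash_bottle, beaker, petri_1, petri_2, petri_3, timer from where it was at the start of the episode above 0.03 m).
It also fails if it takes over 51 s, if anything falls off the work surface, if the arm or the gripper's body presses on something with over 40 N, if the wrist force passes 120 N, or if a joint passes its speed limit or range.

### The arm

A 7-joint arm with a two-finger parallel gripper is mounted at the origin on a cart in front of the work surface, level with it; the furniture and walls round the work are solid. World frame = base frame: x ahead of the robot, y to its left, z up, the work surface at z = 0. Lengths are in m, angles in rad, forces in N, time in s.
With the tool pointing down it reaches from about 0.4 to 0.85 m from the base axis. Payload 4.5 kg.
Tool frame: the origin (TCP) lies at the very end of the fingers, on their centre line; the grasp point (between the pads) lies 19 mm behind it (r.grip_depth is the z of the grasp point in the tool frame, in m); z points along the fingers, y is the line along which they close (so a half turn about z gives the same grasp; the last joint's range is limited). The gripper opens to 88 mm and grips with 3 to 60 N. Pads are 18 mm wide; open, the fingers measure 123 mm over their backs; the gripper's body (75 mm by 187 mm) begins 45 mm behind the grasp point.
Start: joints at [-1.17, 0.689, -0.195, 1.565, 0.157, 0.902, -0.215], TCP at [0.224, 0.583, 0.239] pointing down, gripper open.
Joint ranges: [-3.01, 3.01], [-0.46, 2.08], [-1.47, 1.51], [0.13, 2.56], [-1, 4.14], [0.04, 2.09], [-2.66, 2.66]. Speed limits (rad/s): [2.57, 2.57, 3.14, 3.14, 3.14, 3.14, 3.14].

### API

Orientations are given as a unit quaternion [x, y, z, w].
In Python, from plant import r, optics, finish_job gives the robot as it stands (r), with the cameras (optics) and the job as plain functions.
- The arm moves only by the tool pendant, called by a JSON object that holds its "method" and its "body". Schema: {"type":"object","properties":{"steps":{"type":"array","items":{"type":"object","properties":{"aperture":{"type":"number"},"trans":{"type":"array","items":{"type":"number"},"minItems":3,"maxItems":3},"r":{"type":"array","items":{"type":"number"},"minItems":3,"maxItems":3}},"additionalProperties":false,"required":["aperture"]},"minItems":1,"maxItems":10},"grip_n":{"type":"number"},"only":{"type":"string"},"quiet":{"type":"boolean"},"lines":{"type":"string"}},"required":["steps"],"additionalProperties":false}. steps is a list of rows, 1 to 10 of them, each an object with the fields aperture (the opening from 0.0 (shut) to 1.0 (fully open)), trans (a list: dx, dy, dz in m), r (a list: a rotation vector rx, ry, rz in rad); a field left out counts as zero (the opening has to be given); each row is the pose to reach, as a shift and turn from the pose commanded when the call began, along the tool's axes at that moment; what a row does not reach only later rows make up. A row lasts 1/10 s, in which the tool goes at most 0.05 m and 0.15 rad, less where a joint would pass 70% of its speed; a pose out of reach is approached as far as the arm can. The fingers move at their own pace and stop on an object; grip_n is the grip in N (left out, the last holds). Time passes only in rows, so rows that do not move let the fingers close. The tool returns the time, the measured TCP pose, the force, the opening and the grip force at its end. only (a regular expression) keeps the lines of the reply that match it, lines (a string "A,B") keeps lines A to B, and quiet returns only ok. Input that does not fit is refused with a message, and nothing moves.
- r.get_state(): the state, without advancing time (a new reading comes with each control period).
- optics.snapshot(name): name is "scene" or "side" or "wrist"; returns the picture (480x640x3 uint8, red, green, blue); there is no depth.
- optics.camera_params(name): a dict with "fx", "fy", "cx", "cy" (pixels), "rvec" (rotation vector, rad) and "tvec" (3), from world to camera coordinates, as OpenCV has them. Camera axes: x right, y down, z forward; pixel columns grow to the right and rows downward; lengths in m; the calibration is good to about 2 mm. A picture is of the moment at which its call begins: read the wrist's pose just before it. camera_params takes no time and is no camera call; for the wrist camera it gives the pose at the moment of the call.
- finish_job(): hands the job in; it is judged then, once.
The state is a dict: "clock": time; "q": joint angles; "qd": joint speeds; "joint_torque": joint torques, N m; "tool_pos": TCP position; "eef_rot": TCP orientation; "contact_force": force on the tool from outside, world axes, zero at the start; "moment": the same for the moment, N m; "opening": opening from 0.0 (shut) to 1.0 (fully open); "finger_force": force on a finger pad.
Only numpy, scipy, OpenCV 4.12 (cv2) and the standard library are available. Lean on these libraries where they do the work, as an engineer would, in place of code of your own. Each camera call takes 0.05 s, during which the arm holds its last target. There are 200 camera calls.

## Working session

There is one attempt and no reset: what is moved stays moved. The work goes in short steps, Python scripts to look and compute and a tool call to move; the robot and the scene stay as the last step left them, time stands still between calls to the robot, and variables do not carry over. Pictures are saved under pics/ and viewed, at most 10 in all, crops included, and the job is handed in when it is done.

```bash
ls; mkdir -p pics
```

Run:
```python
from plant import r, optics, finish_job
import cv2
s=r.get_state();print({k:s[k] for k in('clock','tool_pos','eef_rot','opening','contact_force')})
for n in("scene","side","wrist"):
    p=optics.camera_params(n);print(n,p)
    cv2.imwrite(f"pics/{n}0.png",optics.snapshot(n)[:,:,::-1])
```

```text
pics
plant.py
{'clock': 0.0, 'tool_pos': array([0.22397207, 0.58280375, 0.23789928]), 'eef_rot': array([ 1.82320056e-01,  9.83238797e-01, -9.26263673e-04, -8.63907822e-05]), 'opening': 0.9989974590354878, 'contact_force': array([-0.6649777 , -0.28278827,  0.30880642])}
scene {'fx': 448.0090605493672, 'fy': 448.0090605493672, 'cx': 325.87972996268326, 'cy': 235.79920785284662, 'rvec': array([ 1.96060343, -1.13466057,  0.56788829]), 'tvec': array([-0.26523569,  0.36148372,  0.74387746])}
side {'fx': 503.52558891922314, 'fy': 503.52558891922314, 'cx': 325.4006802916559, 'cy': 240.18379759290892, 'rvec': array([ 1.85917196, -0.62516704,  0.41157736]), 'tvec': array([-0.44904666,  0.22698827,  0.73515397])}
wrist {'fx': 367.56704566856826, 'fy': 367.56704566856826, 'cx': 324.98649971957474, 'cy': 239.8870793575366, 'rvec': array([-2.39798902, -1.65053482, -0.21963785]), 'tvec': array([-0.62490087, -0.03648502,  0.38999503])}
```

View pics/scene0.png

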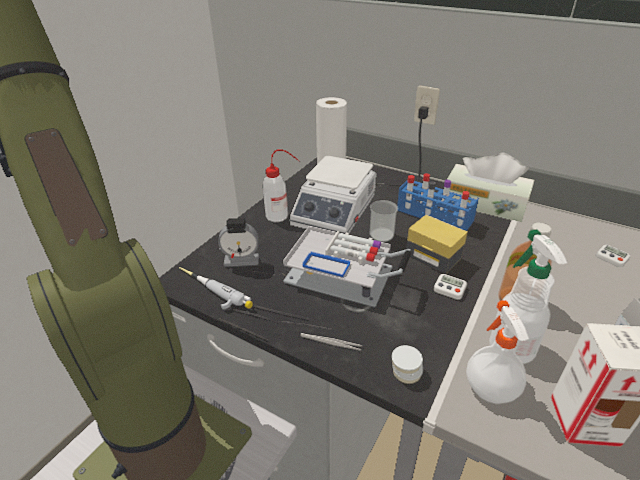

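View pics/side0.png

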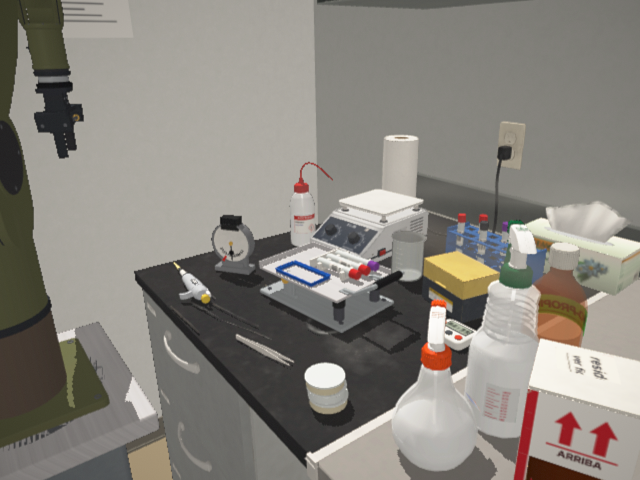

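Scene view: gauge at about (238,243), blue seat (327,264), tubes to the right of it. Side view: gauge (233,243), seat (303,273), handle (385,283). Next I'll measure the seat and gauge.

Create h.py:
```python
import numpy as np, cv2
from scipy.spatial.transform import Rotation as R
def ray(p,uv):
    Rm=cv2.Rodrigues(np.array(p['rvec']))[0]
    d=np.array([(uv[0]-p['cx'])/p['fx'],(uv[1]-p['cy'])/p['fy'],1.])
    return -Rm.T@np.array(p['tvec']), Rm.T@d
def plane(p,uv,z):
    o,d=ray(p,uv); return o+d*(z-o[2])/d[2]
def tri(pa,a,pb,b):
    o1,d1=ray(pa,a);o2,d2=ray(pb,b)
    t=np.linalg.lstsq(np.c_[d1,-d2],o2-o1,rcond=None)[0]
    x,y=o1+d1*t[0],o2+d2*t[1]; return (x+y)/2,np.linalg.norm(x-y)
def proj(p,X):
    return cv2.projectPoints(np.float64(X).reshape(-1,3),np.array(p['rvec']),np.array(p['tvec']),np.array([[p['fx'],0,p['cx']],[0,p['fy'],p['cy']],[0,0,1]]),None)[0][:,0]
def blue(im,roi):   # im RGB
    h=cv2.cvtColor(im,cv2.COLOR_RGB2HSV)
    m=cv2.inRange(h,(105,150,60),(130,255,255)); k=np.zeros_like(m);x0,y0,x1,y1=roi;k[y0:y1,x0:x1]=255
    m&=k
    c=max(cv2.findContours(m,cv2.RETR_EXTERNAL,cv2.CHAIN_APPROX_NONE)[0],key=cv2.contourArea)
    return c,m
```

Run:
```python
from h import *
from plant import r, optics, finish_job
I={n:cv2.imread(f"pics/{n}0.png")[:,:,::-1].copy() for n in("scene","side")}
P={n:optics.camera_params(n) for n in I}
for n,roi in(("scene",(290,240,370,290)),("side",(260,250,345,300))):
    c,m=blue(I[n],roi)
    q=cv2.approxPolyDP(cv2.convexHull(c),4,True)[:,0]
    print(n,cv2.contourArea(c),q.tolist())
    W=np.array([plane(P[n],x,.072)[:2] for x in c[:,0]],np.float32)
    rc=cv2.minAreaRect(W);print(' rect@.072',rc)
    g=I[n]; h=cv2.cvtColor(g,cv2.COLOR_RGB2HSV)
    roi=(210,205,262,275) if n=="scene" else (205,205,262,280)
    k=cv2.inRange(h,(0,0,0),(180,255,60)); 
    x0,y0,x1,y1=roi
a=cv2.resize(I["scene"][205:285,205:305],(400,320),interpolation=cv2.INTER_NEAREST)
b=cv2.resize(I["side"][205:285,205:305],(400,320),interpolation=cv2.INTER_NEAREST)
c=cv2.resize(I["scene"][225:305,280:415],(400,237),interpolation=cv2.INTER_NEAREST)
d=cv2.resize(I["side"][240:320,270:405],(400,237),interpolation=cv2.INTER_NEAREST)
cv2.imwrite("pics/crop1.png",np.vstack([np.hstack([a,b]),np.hstack([c,d])])[:,:,::-1])
```

```text
scene 626.0 [[349, 262], [342, 276], [303, 266], [311, 252]]
 rect@.072 ((0.48225677013397217, -0.027884982526302338), (0.05583244934678078, 0.10086850076913834), 8.307076454162598)
side 653.0 [[276, 269], [296, 261], [329, 275], [309, 285]]
 rect@.072 ((0.4821922481060028, -0.03217592462897301), (0.05795363336801529, 0.10591906309127808), 8.91968059539795)
```

View pics/crop1.png

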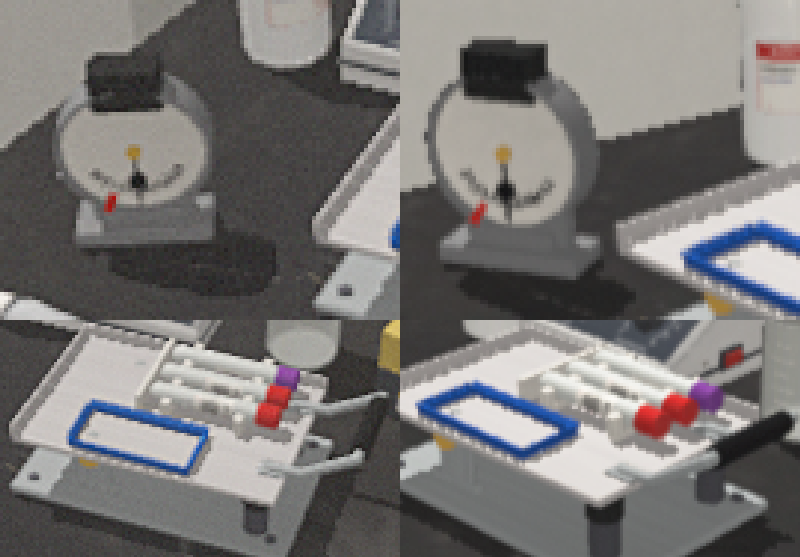

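Crops: the gauge dial faces the robot side. Its front foot corners are at scene (224,267) and (259,264.5), side (215,272) and (249,274). The red mark is left of the hub bottom at scene (232.5,256), and the seat is empty.

Run:
```python
from h import *
from plant import r, optics, finish_job
P={n:optics.camera_params(n) for n in("scene","side","wrist")}
for n,l in(("scene",[(224,267),(259,264.5)]),("side",[(215,272),(249,274.3)])):
    a,b=[plane(P[n],x,0) for x in l]; print(n,a,b,np.linalg.norm(a-b))
def rel(n,x,y): return (x/4+205,y/4+205)
print('dial hub',tri(P['scene'],rel(0,133,153),P['side'],rel(0,103,154)))
print('block top-front L',tri(P['scene'],rel(0,90,80),P['side'],rel(0,62,73)))
print('block top-front R',tri(P['scene'],rel(0,160,82),P['side'],rel(0,132,74)))
for n in("scene","side"): print(n,[plane(P[n],rel(0,*x),.128) for x in ([(87,57),(160,56)] if n=="scene" else [(60,42),(148,44)])])
o,d=ray(P['wrist'],(325,240));print(o,d)
s=r.get_state();print(R.from_quat(s['eef_rot']).as_matrix())
Rm=cv2.Rodrigues(P['wrist']['rvec'])[0];print(Rm.T)
```

```text
scene [0.41779283 0.23163725 0.        ] [0.46939378 0.1608497  0.        ] 0.08759872101667109
side [0.41531697 0.22102235 0.        ] [0.46968711 0.16266889 0.        ] 0.07975736944941005
dial hub (array([0.45002126, 0.20162438, 0.06580079]), np.float64(0.00113610096268339))
block top-front L (array([0.44373279, 0.2246964 , 0.11168293]), np.float64(0.007253774594850111))
block top-front R (array([0.46443991, 0.18579159, 0.11455383]), np.float64(0.0009334266680256078))
scene [array([0.44970314, 0.22715619, 0.128     ]), array([0.47217917, 0.18974081, 0.128     ])]
side [array([0.44040445, 0.22223981, 0.128     ]), array([0.4764561 , 0.18875737, 0.128     ])]
[0.16001353 0.60895802 0.38425287] [ 0.24702651 -0.09682425 -0.96415925]
[[-9.33493322e-01  3.58594551e-01 -4.07226458e-04]
 [ 3.58594773e-01  9.33492439e-01 -1.28663441e-03]
 [-8.12372677e-05 -1.34709390e-03 -9.99999089e-01]]
[[ 0.35740193  0.90076905  0.24673666]
 [ 0.93394794 -0.34406413 -0.09675285]
 [-0.00225874  0.26501885 -0.96424059]]
```

{"method": "pendant", "body": {"steps": [{"aperture":1,"trans":[-0.09,-0.07,-0.02],"r":[0,0,0.15]},{"aperture":1,"trans":[-0.18,-0.14,-0.02],"r":[0,0,0.3]},{"aperture":1,"trans":[-0.27,-0.2,-0.02],"r":[0,0,0.45]},{"aperture":1,"trans":[-0.353,-0.267,-0.02],"r":[0,0,0.6]},{"aperture":1,"trans":[-0.353,-0.267,-0.02],"r":[0,0,0.6]},{"aperture":1,"trans":[-0.353,-0.267,-0.02],"r":[0,0,0.6]},{"aperture":1,"trans":[-0.353,-0.267,-0.02],"r":[0,0,0.6]},{"aperture":1,"trans":[-0.353,-0.267,-0.02],"r":[0,0,0.6]},{"aperture":1,"trans":[-0.353,-0.267,-0.02],"r":[0,0,0.6]},{"aperture":1,"trans":[-0.353,-0.267,-0.02],"r":[0,0,0.6]}], "grip_n": 20}}

```text
clock: 1.15
tool_pos: [0.4614, 0.2002, 0.2587]
eef_rot: [0.47, 0.883, -0.001, 0.002]
contact_force: [0.4, 0.2, 0.6]
opening: 0.999
finger_force: 0.0
```

Run:
```python
from h import *
from plant import r, optics, finish_job
import pickle
p=optics.camera_params("wrist");im=optics.snapshot("wrist")
cv2.imwrite("pics/w1.png",im[:,:,::-1]);pickle.dump(p,open("w1.pkl","wb"))
s=r.get_state();print(s['tool_pos'],R.from_quat(s['eef_rot']).as_matrix(),s['q'])
```

```text
[0.45948938 0.20409286 0.2586234 ] [[-5.61803972e-01  8.27270252e-01  4.77278848e-04]
 [ 8.27269163e-01  5.61804039e-01 -1.39772390e-03]
 [-1.42443259e-03 -3.90408767e-04 -9.99998909e-01]] [-0.46682095  0.50041469 -0.06742121  1.90721897  0.05033526  0.73583559
  0.0332336 ]
```

View pics/w1.png

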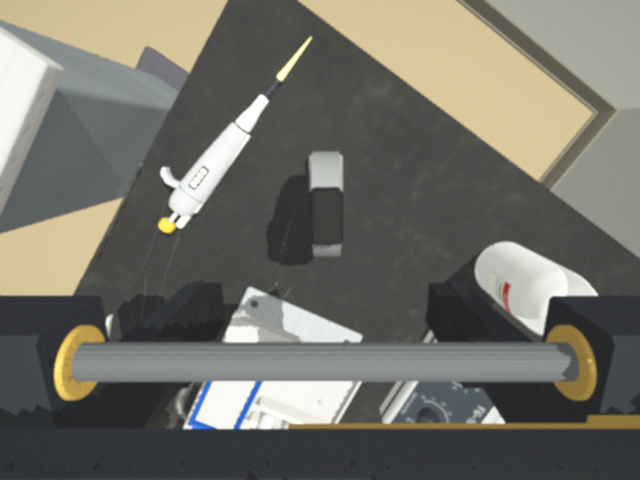

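Wrist view: the gauge is seen from above. Its black block spans roughly x 313–343, y 187–245, aligned with the image axes.

Run:
```python
from h import *
import pickle
p=pickle.load(open("w1.pkl","rb"));im=cv2.imread("pics/w1.png")
g=cv2.cvtColor(im,cv2.COLOR_BGR2GRAY)
for row in(200,215,230): print(row,g[row,304:352].tolist())
for col in(320,328,336): print(col,g[145:262,col].tolist())
for n,q in(("top@.128",[(313,187),(343,187),(343,245),(313,245)]),):
    print([plane(p,x,.128)[:2].round(4).tolist() for x in q])
```

```text
200 [51, 51, 52, 54, 55, 50, 48, 48, 54, 59, 61, 62, 63, 65, 66, 66, 63, 68, 62, 62, 66, 65, 67, 64, 60, 63, 65, 63, 68, 64, 63, 68, 65, 63, 67, 63, 60, 59, 62, 67, 76, 79, 78, 79, 75, 77, 78, 75]
215 [52, 50, 55, 55, 49, 48, 49, 51, 56, 59, 61, 65, 64, 65, 67, 67, 66, 64, 65, 66, 67, 62, 65, 65, 66, 67, 68, 64, 66, 61, 70, 68, 65, 66, 65, 62, 65, 59, 58, 68, 74, 75, 73, 79, 79, 78, 76, 78]
230 [51, 47, 45, 50, 50, 52, 49, 51, 50, 54, 60, 60, 65, 64, 64, 62, 69, 66, 65, 67, 63, 64, 65, 63, 65, 67, 68, 65, 66, 67, 68, 67, 67, 66, 65, 65, 63, 60, 60, 66, 78, 76, 73, 77, 75, 75, 73, 75]
320 [80, 80, 79, 82, 79, 89, 116, 142, 153, 163, 165, 168, 174, 176, 180, 175, 179, 183, 184, 187, 187, 187, 189, 189, 190, 194, 193, 195, 194, 193, 198, 200, 198, 198, 200, 199, 198, 199, 199, 204, 196, 173, 126, 75, 53, 56, 62, 65, 68, 65, 66, 65, 66, 64, 70, 63, 63, 65, 66, 66, 65, 63, 67, 67, 66, 67, 66, 64, 62, 61, 66, 68, 66, 66, 64, 62, 62, 63, 66, 60, 65, 61, 67, 66, 66, 69, 64, 66, 65, 61, 66, 64, 63, 66, 65, 63, 62, 61, 60, 76, 96, 109, 114, 120, 126, 130, 134, 130, 125, 120, 110, 96, 84, 79, 7
[... 425 characters left out ...]
62, 65, 65, 60, 64, 62, 73, 93, 112, 129, 139, 139, 142, 136, 131, 128, 120, 112, 97, 79, 77, 74, 74, 75]
336 [80, 81, 78, 81, 76, 94, 119, 143, 152, 159, 163, 166, 171, 171, 174, 178, 179, 179, 183, 183, 186, 187, 186, 189, 191, 191, 191, 194, 194, 194, 194, 197, 196, 199, 198, 200, 198, 200, 201, 204, 194, 163, 111, 71, 58, 59, 61, 61, 60, 61, 67, 67, 66, 67, 67, 65, 65, 67, 64, 68, 64, 66, 61, 65, 67, 68, 66, 66, 65, 64, 65, 65, 68, 66, 68, 67, 66, 64, 68, 64, 63, 63, 70, 69, 64, 67, 67, 69, 67, 65, 64, 62, 66, 66, 67, 64, 61, 62, 71, 100, 131, 147, 151, 151, 147, 140, 136, 132, 128, 123, 114, 98, 84, 74, 76, 72, 75]
[[0.4351, 0.2233], [0.4537, 0.2359], [0.4796, 0.1986], [0.4601, 0.1855]]
```

{"method": "pendant", "body": {"steps": [{"aperture":1,"trans":[0.0035,0.0016,0.03]},{"aperture":1,"trans":[0.0035,0.0016,0.07]},{"aperture":1,"trans":[0.0035,0.0016,0.11]},{"aperture":1,"trans":[0.0035,0.0016,0.14]},{"aperture":1,"trans":[0.0035,0.0016,0.16]},{"aperture":1,"trans":[0.0035,0.0016,0.16]},{"aperture":0,"trans":[0.0035,0.0016,0.16]},{"aperture":0,"trans":[0.0035,0.0016,0.16]},{"aperture":0,"trans":[0.0035,0.0016,0.16]},{"aperture":0,"trans":[0.0035,0.0016,0.16]}], "grip_n": 25}}

```text
clock: 2.2
tool_pos: [0.4577, 0.2118, 0.0997]
eef_rot: [0.465, 0.885, 0.001, 0.0]
contact_force: [0.1, -0.4, 0.4]
opening: 0.661
finger_force: 0.0
```

{"method": "pendant", "body": {"steps": [{"aperture":0},{"aperture":0}]}}

```text
clock: 2.4
tool_pos: [0.4574, 0.2114, 0.099]
eef_rot: [0.465, 0.885, 0.0, 0.0]
contact_force: [-0.1, 0.5, 1.2]
opening: 0.478
finger_force: 0.0
```

{"method": "pendant", "body": {"steps": [{"aperture":0},{"aperture":0},{"aperture":0},{"aperture":0}]}}

```text
clock: 2.8
tool_pos: [0.457, 0.2113, 0.0986]
eef_rot: [0.465, 0.885, -0.0, -0.0]
contact_force: [-0.7, -1.2, -0.5]
opening: 0.271
finger_force: 24.9
```

{"method": "pendant", "body": {"steps": [{"aperture":0,"trans":[0,0,-0.02]},{"aperture":0,"trans":[0,0,-0.05]},{"aperture":0,"trans":[0,0,-0.09]},{"aperture":0,"trans":[0,0,-0.13]},{"aperture":0,"trans":[0,0,-0.16]},{"aperture":0,"trans":[0,0,-0.16]}]}}

```text
clock: 3.4
tool_pos: [0.4592, 0.2125, 0.262]
eef_rot: [0.465, 0.885, 0.003, 0.002]
contact_force: [0.2, -0.0, -4.5]
opening: 0.273
finger_force: 24.9
```

Run:
```python
from h import *
from plant import r, optics, finish_job
s=r.get_state();M=R.from_quat(s['eef_rot']).as_matrix();print(s['tool_pos'],M,s['contact_force'])
t=np.array([.482,-.030,s['tool_pos'][2]]);print(M.T@(t-s['tool_pos']))
```

```text
[0.45920959 0.21245323 0.26202479] [[-5.67718264e-01  8.23194733e-01  6.81203005e-03]
 [ 8.23222632e-01  5.67705525e-01  3.86456004e-03]
 [-6.85941624e-04  7.80179863e-03 -9.99969330e-01]] [ 0.15871491 -0.04311852 -4.52259978]
[-0.21253152 -0.1188811  -0.00078173]
```

{"method": "pendant", "body": {"steps": [{"aperture":0,"trans":[-0.02,-0.01,0],"r":[0,0,0.05]},{"aperture":0,"trans":[-0.06,-0.03,0],"r":[0,0,0.1]},{"aperture":0,"trans":[-0.1,-0.055,0],"r":[0,0,0.17]},{"aperture":0,"trans":[-0.14,-0.077,0],"r":[0,0,0.25]},{"aperture":0,"trans":[-0.18,-0.1,0],"r":[0,0,0.32]},{"aperture":0,"trans":[-0.22,-0.12,0],"r":[0,0,0.38]},{"aperture":0,"trans":[-0.26,-0.14,0],"r":[0,0,0.42]},{"aperture":0,"trans":[-0.284,-0.153,0],"r":[0,0,0.45]},{"aperture":0,"trans":[-0.284,-0.153,0],"r":[0,0,0.45]},{"aperture":0,"trans":[-0.284,-0.153,0],"r":[0,0,0.45]}]}}

```text
clock: 4.4
tool_pos: [0.4914, -0.1093, 0.257]
eef_rot: [0.651, 0.759, -0.001, -0.002]
contact_force: [-0.7, 0.8, -3.3]
opening: 0.267
finger_force: 25.0
```

{"method": "pendant", "body": {"steps": [{"aperture":0},{"aperture":0},{"aperture":0}]}}

```text
clock: 4.7
tool_pos: [0.4925, -0.108, 0.2585]
eef_rot: [0.65, 0.76, 0.0, -0.0]
contact_force: [0.3, -0.2, -3.4]
opening: 0.269
finger_force: 25.0
```

Run:
```python
from h import *
from plant import r, optics, finish_job
import pickle
p=optics.camera_params("wrist");im=optics.snapshot("wrist")
cv2.imwrite("pics/w2.png",im[:,:,::-1]);pickle.dump(p,open("w2.pkl","wb"))
s=r.get_state();M=R.from_quat(s['eef_rot']).as_matrix();print(s['tool_pos'],M,s['contact_force'])
c,m=blue(im,(0,0,640,300))
print(cv2.contourArea(c),c[:,0].min(0),c[:,0].max(0))
W=np.array([plane(p,x,.072)[:2] for x in c[:,0]],np.float32);print(cv2.minAreaRect(W))
```

```text
[ 0.49256405 -0.1082846   0.25861056] [[-1.55100500e-01  9.87898678e-01 -1.90645970e-04]
 [ 9.87898610e-01  1.55100564e-01  3.89242499e-04]
 [ 4.14101448e-04 -1.27967183e-04 -9.99999906e-01]] [ 0.04941717  0.44536674 -4.13741617]
7170.0 [302  57] [363 181]
((0.48469215631484985, -0.024656247347593307), (0.051643919199705124, 0.10178259015083313), 8.502046585083008)
```

View pics/w2.png

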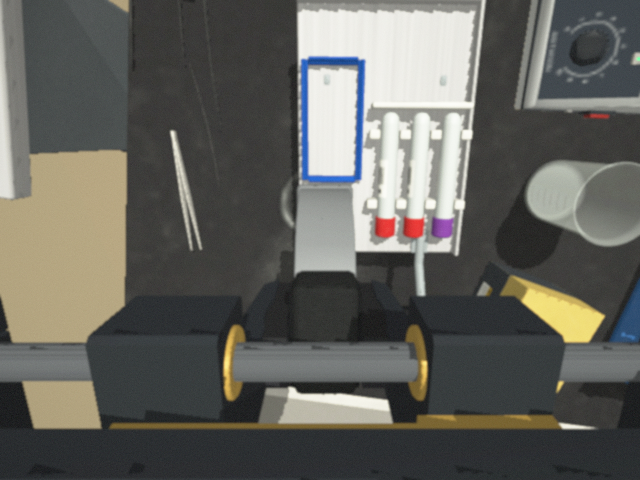

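Wrist view: the whole seat is visible (x 302–363, y 57–181), measuring 52×102 mm outside at yaw 8.5°, as expected. The held gauge's foot end shows at row ~187, x 297–355, which lets me check the offset in hand.

Run:
```python
from h import *
from plant import r, optics, finish_job
import pickle
p=pickle.load(open("w2.pkl","rb"));im=cv2.imread("pics/w2.png");g=cv2.cvtColor(im,cv2.COLOR_BGR2GRAY)
print(g[180:215,310].tolist());print(g[180:215,340].tolist());print(g[192,285:365].tolist());print(g[205,285:365].tolist());
print(g[250,285:365].tolist())
s=r.get_state();M=R.from_quat(s['eef_rot']).as_matrix();t=s['tool_pos']
for u in((297,187),(355,187),(326,187)):
    for z in(.16,.172): print(u,z,M.T@(plane(p,u,z)-t))
for c in((.4847,-.0247),): print('to seat',M.T@(np.array([*c,t[2]])-t))
# seat inner floor region: white inside blue
b=cv2.inRange(cv2.cvtColor(im,cv2.COLOR_BGR2HSV),(105,150,60),(130,255,255));b[300:]=0
cs,h=cv2.findContours(b,cv2.RETR_CCOMP,cv2.CHAIN_APPROX_NONE)
for i,c in enumerate(cs):
    if cv2.contourArea(c)>2000:
        for z in(.064,.072): print(h[0][i][3],z,cv2.minAreaRect(np.array([plane(p,x,z)[:2] for x in c[:,0]],np.float32)))
```

```text
[96, 103, 123, 132, 136, 148, 158, 159, 144, 131, 129, 132, 135, 137, 140, 140, 144, 145, 148, 147, 150, 147, 151, 155, 150, 153, 153, 155, 157, 155, 157, 157, 155, 154, 159]
[101, 100, 115, 129, 130, 138, 151, 157, 145, 128, 126, 131, 133, 137, 141, 138, 138, 142, 147, 145, 146, 145, 148, 150, 153, 151, 149, 155, 153, 155, 154, 155, 157, 156, 158]
[122, 115, 106, 96, 86, 75, 64, 50, 42, 45, 47, 73, 107, 126, 134, 136, 135, 132, 140, 134, 136, 135, 137, 137, 137, 135, 139, 133, 136, 136, 134, 137, 132, 134, 138, 136, 136, 133, 135, 134, 134, 134, 134, 132, 133, 137, 135, 133, 133, 133, 133, 132, 135, 133, 134, 133, 135, 134, 131, 131, 132, 130, 131, 133, 133, 141, 148, 174, 213, 231, 235, 236, 238, 239, 239, 240, 241, 240, 238, 238]
[111, 102, 94, 87, 77, 72, 62, 60, 50, 41, 46, 72, 110, 139, 152, 153, 153, 152, 154, 153, 154, 155, 152, 153, 155, 153, 153, 153, 152, 150, 151, 153, 153, 150, 151, 153, 150, 155, 151, 155, 151, 155, 152, 152, 152, 148, 151, 150, 149, 153, 151, 150, 150, 151, 151, 151, 148, 152, 152, 153, 152, 152, 151, 151, 147, 152, 156, 181, 218, 232, 235, 237, 238, 2
[... 563 characters left out ...]
.01942587 0.09862414]
(355, 187) 0.172 [0.0402903  0.01845326 0.0866249 ]
(326, 187) 0.16 [0.03873929 0.00016727 0.09862659]
(326, 187) 0.172 [0.04025668 0.00013912 0.08662722]
to seat [8.37928281e-02 5.19513804e-03 3.40339275e-05]
-1 0.064 ((0.4847716689109802, -0.02429768815636635), (0.05288578197360039, 0.10423008352518082), 8.502063751220703)
-1 0.072 ((0.48469215631484985, -0.024656247347593307), (0.051643919199705124, 0.10178259015083313), 8.502046585083008)
6 0.064 ((0.4848785400390625, -0.02468889206647873), (0.04623500257730484, 0.0961468517780304), 8.618332862854004)
6 0.072 ((0.4847963750362396, -0.02503826469182968), (0.045149318873882294, 0.09388913959264755), 8.618366241455078)
```

{"method": "pendant", "body": {"steps": [{"aperture":0,"trans":[0.02,0.001,0]},{"aperture":0,"trans":[0.05,0.003,0],"r":[0,0,0.006]},{"aperture":0,"trans":[0.075,0.005,0],"r":[0,0,0.006]},{"aperture":0,"trans":[0.085,0.005,0],"r":[0,0,0.006]},{"aperture":0,"trans":[0.085,0.005,0.02],"r":[0,0,0.006]},{"aperture":0,"trans":[0.085,0.005,0.045],"r":[0,0,0.006]},{"aperture":0,"trans":[0.085,0.005,0.065],"r":[0,0,0.006]},{"aperture":0,"trans":[0.085,0.005,0.078],"r":[0,0,0.006]},{"aperture":0,"trans":[0.085,0.005,0.078],"r":[0,0,0.006]},{"aperture":0,"trans":[0.085,0.005,0.078],"r":[0,0,0.006]}]}}

```text
clock: 5.75
tool_pos: [0.4848, -0.025, 0.181]
eef_rot: [0.653, 0.757, -0.0, 0.0]
contact_force: [-0.1, -0.4, -3.3]
opening: 0.276
finger_force: 25.0
```

{"method": "pendant", "body": {"steps": [{"aperture":0},{"aperture":0}]}}

```text
clock: 5.95
tool_pos: [0.4851, -0.0246, 0.1815]
eef_rot: [0.653, 0.757, 0.001, 0.001]
contact_force: [0.5, -1.3, -3.0]
opening: 0.269
finger_force: 25.0
```

Run:
```python
from h import *
from plant import r, optics, finish_job
s=r.get_state();print(s['tool_pos'],s['contact_force'])
M=R.from_quat(s['eef_rot']).as_matrix();print(M.T@(np.array([.4848,-.0247,.1626])-s['tool_pos']), np.degrees(np.arctan2(M[1,1],M[0,1])))
a=optics.snapshot("scene")[215:305,280:380];b=optics.snapshot("side")[215:305,255:355]
f=lambda x:cv2.resize(x,(400,360),interpolation=cv2.INTER_CUBIC)
cv2.imwrite("pics/c3.png",np.hstack([f(a),f(b)])[:,:,::-1])
```

```text
[ 0.48514412 -0.02459497  0.18152745] [ 0.51567538 -1.30654985 -2.97103759]
[-4.80761862e-05 -3.91309398e-04  1.89267617e-02] 8.47621584234209
```

View pics/c3.png

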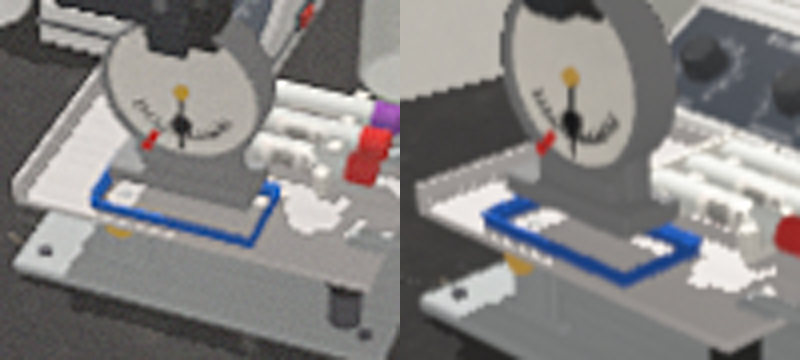

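The gauge hovers squarely over the seat in both views, so I'll lower it.

{"method": "pendant", "body": {"steps": [{"aperture":0,"trans":[0.001,0,0.005]},{"aperture":0,"trans":[0.001,0,0.01]},{"aperture":0,"trans":[0.001,0,0.014]},{"aperture":0,"trans":[0.001,0,0.017]},{"aperture":0,"trans":[0.001,0,0.018]},{"aperture":0,"trans":[0.001,0,0.018]}]}}

```text
clock: 6.65
tool_pos: [0.4842, -0.0236, 0.1627]
eef_rot: [0.653, 0.757, -0.0, -0.0]
contact_force: [-0.2, -0.9, -2.5]
opening: 0.264
finger_force: 25.0
```

{"method": "pendant", "body": {"steps": [{"aperture":0,"trans":[0,0,0.001]},{"aperture":0,"trans":[0,0,0.002]},{"aperture":0,"trans":[0,0,0.002]},{"aperture":0,"trans":[0,0,0.002]}]}}

```text
clock: 7.05
tool_pos: [0.4842, -0.0239, 0.1625]
eef_rot: [0.653, 0.757, 0.0, 0.0]
contact_force: [-4.4, -0.9, 18.4]
opening: 0.268
finger_force: 25.0
```

{"method": "pendant", "body": {"steps": [{"aperture":0,"trans":[0,0,-0.0015]},{"aperture":0.4,"trans":[0,0,-0.0015]},{"aperture":0.6,"trans":[0,0,-0.0015]},{"aperture":0.6,"trans":[0,0,-0.0015]},{"aperture":0.6,"trans":[0,0,-0.0015]},{"aperture":0.6,"trans":[0,0,-0.0015]},{"aperture":0.6,"trans":[0,0,-0.0015]}]}}

```text
clock: 7.75
tool_pos: [0.4843, -0.0235, 0.1621]
eef_rot: [0.653, 0.757, -0.0, -0.0]
contact_force: [0.3, -0.7, 0.5]
opening: 0.598
finger_force: 0.0
```

Run:
```python
from h import *
from plant import r, optics, finish_job
a=optics.snapshot("scene")[215:305,280:380];b=optics.snapshot("side")[215:305,255:355]
f=lambda x:cv2.resize(x,(400,360),interpolation=cv2.INTER_CUBIC)
cv2.imwrite("pics/c4.png",np.hstack([f(a),f(b)])[:,:,::-1])
```

```text
(no output)
```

View pics/c4.png

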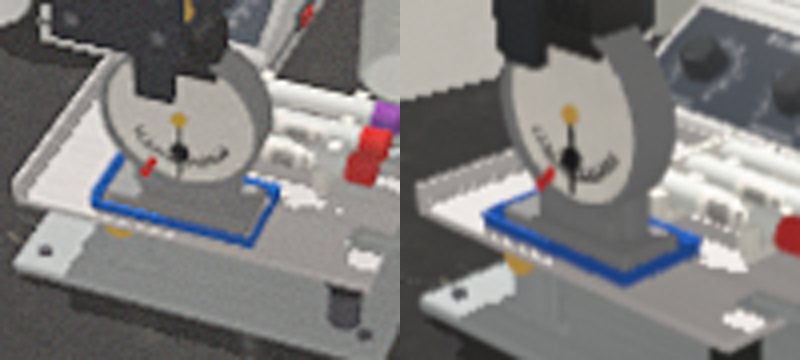

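The gauge sits inside the rails in both views, with the pointer hanging vertical and the red mark to its left. I'll lift off and check the wrist joint before turning.

{"method": "pendant", "body": {"steps": [{"aperture":0.6,"trans":[0,0,-0.01]},{"aperture":0.6,"trans":[0,0,-0.03]},{"aperture":0.6,"trans":[0,0,-0.06]},{"aperture":0.6,"trans":[0,0,-0.08]},{"aperture":0.6,"trans":[0,0,-0.08]}]}}

```text
clock: 8.35
tool_pos: [0.4861, -0.0236, 0.2452]
eef_rot: [0.653, 0.757, 0.002, 0.002]
contact_force: [0.7, 0.2, 0.2]
opening: 0.602
finger_force: 0.0
```

Run:
```python
from h import *
from plant import r, optics, finish_job
s=r.get_state();print(s['q'])
P=optics.camera_params("scene");I=optics.snapshot("scene")
def blackc(n):
    pass
for n in("scene","side"):
    p=optics.camera_params(n); print(n,ray(p,(320,240))[0])
    ex=np.array([np.cos(.1492),np.sin(.1492),0]);ey=np.array([-ex[1],ex[0],0]);S=np.array([.4848,-.0247,.064])
    H=S+.045*ex-.17*ey+[0,0,.03]; print(H,'bar px',proj(p,[H-.033*ex,H,H+.033*ex]).round(1).tolist())
    im=optics.snapshot(n);cv2.imwrite(f"pics/{n}5.png",im[:,:,::-1])
a=cv2.imread("pics/scene5.png")[195:305,260:420];b=cv2.imread("pics/side5.png")[195:305,255:415]
f=lambda x:cv2.resize(x,(400,275),interpolation=cv2.INTER_CUBIC)
cv2.imwrite("pics/c5.png",np.hstack([f(a),f(b)]))
```

```text
[-0.07435817  0.49843438  0.04271191  1.97746394 -0.03333642  0.66007017
  0.13708901]
scene [-0.19899501 -0.42577009  0.73040738]
[ 0.55457007 -0.18612223  0.094     ] bar px [[399.9, 269.4], [403.5, 260.4], [406.9, 251.8]]
side [ 0.00409889 -0.75627733  0.47079266]
[ 0.55457007 -0.18612223  0.094     ] bar px [[374.4, 285.3], [386.7, 279.2], [398.3, 273.3]]
```

View pics/c5.png

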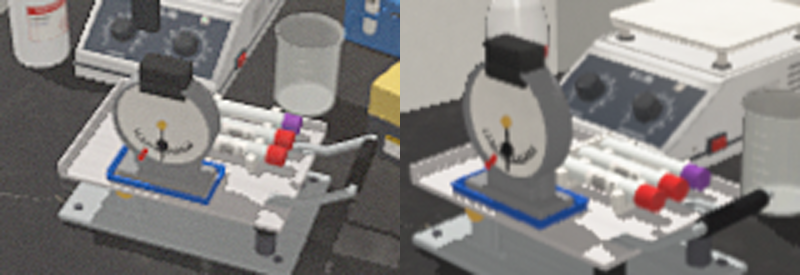

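Both views show the bar at about scene (404,262) and side (388,281), matching the prediction from the seat pose. I'll move over the handle and turn 90°.

{"method": "pendant", "body": {"steps": [{"aperture":0.45,"trans":[-0.03,0.008,0],"r":[0,0,-0.15]},{"aperture":0.45,"trans":[-0.07,0.018,0],"r":[0,0,-0.3]},{"aperture":0.45,"trans":[-0.11,0.03,0],"r":[0,0,-0.45]},{"aperture":0.45,"trans":[-0.15,0.04,0],"r":[0,0,-0.6]},{"aperture":0.45,"trans":[-0.171,0.045,0],"r":[0,0,-0.75]},{"aperture":0.45,"trans":[-0.171,0.045,0],"r":[0,0,-0.9]},{"aperture":0.45,"trans":[-0.171,0.045,0.02],"r":[0,0,-1.05]},{"aperture":0.45,"trans":[-0.171,0.045,0.05],"r":[0,0,-1.2]},{"aperture":0.45,"trans":[-0.171,0.045,0.08],"r":[0,0,-1.35]},{"aperture":0.45,"trans":[-0.171,0.045,0.1],"r":[0,0,-1.5]}]}}

```text
clock: 9.5
tool_pos: [0.5521, -0.1855, 0.139]
eef_rot: [-0.042, 0.999, 0.001, -0.002]
contact_force: [-0.7, 0.2, -0.5]
opening: 0.448
finger_force: 0.0
```

{"method": "pendant", "body": {"steps": [{"aperture":0.45,"r":[0,0,-0.07]},{"aperture":0.45,"r":[0,0,-0.07]},{"aperture":0.45,"r":[0,0,-0.07]},{"aperture":0.45,"r":[0,0,-0.07]}]}}

```text
clock: 9.9
tool_pos: [0.5542, -0.1859, 0.1423]
eef_rot: [-0.073, 0.997, 0.0, 0.0]
contact_force: [0.6, 0.6, -0.3]
opening: 0.454
finger_force: 0.0
```

Run:
```python
from h import *
from plant import r, optics, finish_job
import pickle
p=optics.camera_params("wrist");im=optics.snapshot("wrist")
cv2.imwrite("pics/w6.png",im[:,:,::-1]);pickle.dump(p,open("w6.pkl","wb"))
s=r.get_state();M=R.from_quat(s['eef_rot']).as_matrix();print(s['tool_pos'],M,s['q'])
ex=np.array([np.cos(.1492),np.sin(.1492),0]);ey=np.array([-ex[1],ex[0],0]);H=np.array([.5546,-.1861,.094])
print(M.T@(H-s['tool_pos']),proj(p,[H-.033*ex,H,H+.033*ex]).round(1).tolist())
```

```text
[ 0.55428306 -0.18595779  0.14248583] [[-9.89322985e-01 -1.45738541e-01  5.56115770e-04]
 [-1.45738666e-01  9.89323104e-01 -1.91558212e-04]
 [-5.22260765e-04 -2.70560512e-04 -9.99999827e-01]] [ 0.46217705  0.78381505 -0.37820847  1.77147576  0.43393484  0.66903315
  1.55643392]
[-0.00026751 -0.00017377  0.04848603] [[321.8, 208.2], [322.0, 266.4], [322.2, 319.8]]
```

View pics/w6.png

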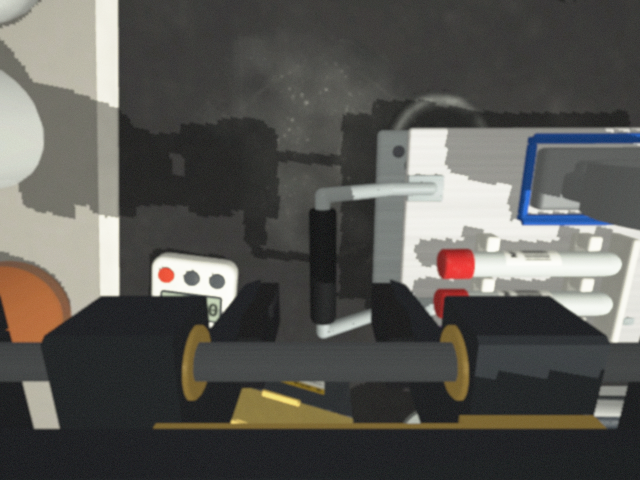

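Wrist view: the bar runs from (323,208) to (323,322), centred between the fingers and exactly where predicted. I'll lower and grip.

{"method": "pendant", "body": {"steps": [{"aperture":0.45,"trans":[0,0,0.02]},{"aperture":0.45,"trans":[0,0,0.045]},{"aperture":0.45,"trans":[0,0,0.062]},{"aperture":0.45,"trans":[0,0,0.067]},{"aperture":0.45,"trans":[0,0,0.067]},{"aperture":0.45,"trans":[0,0,0.067]},{"aperture":0,"trans":[0,0,0.067]},{"aperture":0,"trans":[0,0,0.067]},{"aperture":0,"trans":[0,0,0.067]},{"aperture":0,"trans":[0,0,0.067]}], "grip_n": 30}}

```text
clock: 10.95
tool_pos: [0.5546, -0.1873, 0.0758]
eef_rot: [-0.073, 0.997, -0.001, 0.001]
contact_force: [-0.1, -2.2, 2.6]
opening: 0.154
finger_force: 29.7
```

{"method": "pendant", "body": {"steps": [{"aperture":0},{"aperture":0},{"aperture":0}]}}

```text
clock: 11.25
tool_pos: [0.5545, -0.1873, 0.0757]
eef_rot: [-0.073, 0.997, -0.001, 0.001]
contact_force: [0.8, -4.9, 5.3]
opening: 0.152
finger_force: 29.4
```

Run:
```python
from h import *
# rigid motion of the tool with the deck: pivot relative to TCP in tool axes (x=-deck x, y=deck y, z=down)
# pivot: from bar +205 in deck y, -38 in z  -> tool y .205, tool z .038+(-.019)
c=np.array([0,.205,.019])
for th in(.02,.05,.1,.15,.2,.25,.3,.35,.4,.45,.48):
    Q=R.from_rotvec([th,0,0]).as_matrix()   # -th about deck x = +th about tool x
    print(th,(c-Q@c).round(4))
```

```text
0.02 [ 0.      0.0004 -0.0041]
0.05 [ 0.      0.0012 -0.0102]
0.1 [ 0.      0.0029 -0.0204]
0.15 [ 0.      0.0051 -0.0304]
0.2 [ 0.      0.0079 -0.0403]
0.25 [ 0.      0.0111 -0.0501]
0.3 [ 0.      0.0148 -0.0597]
0.35 [ 0.      0.0189 -0.0691]
0.4 [ 0.      0.0236 -0.0783]
0.45 [ 0.      0.0287 -0.0873]
0.48 [ 0.      0.0319 -0.0925]
```

Create mark.py:
```python
from h import *
from plant import r, optics, finish_job
ex=np.array([np.cos(.1492),np.sin(.1492),0]);ey0=np.array([-ex[1],ex[0],0]);S=np.array([.4848,-.0247,.064])
piv=S+.055*ex+.035*ey0;piv[2]=.056
def measure(n,im,th):
    Q=R.from_rotvec(-th*ex).as_matrix(); p=optics.camera_params(n)
    D=piv+Q@(S+[0,0,.068]-.010*ex-piv); ey=Q@ey0; ez=Q@[0,0,1]
    u,v=proj(p,D)[0].round().astype(int); x0,y0=u-25,v-25
    h=cv2.cvtColor(im[y0:y0+60,x0:x0+50].copy(),cv2.COLOR_RGB2HSV).astype(int)
    H,s,V=h[...,0],h[...,1],h[...,2]
    def pt(m):
        k,l,st,c=cv2.connectedComponentsWithStats(m.astype(np.uint8))
        ys,xs=np.nonzero(m)
        o=[]
        for i in range(1,k):
            a=st[i,4]
            w=((V if False else s)*(l==i)); cy,cx=(np.indices(m.shape)*w).sum((1,2))/w.sum()
            o_,d=ray(p,(cx+x0,cy+y0)); X=o_+d*((D-o_)@ex)/(d@ex)-D
            rr=np.hypot(X@ey,X@ez); 
            if rr<.055: o.append((a,round(rr,4),round(float(np.arctan2(X@ey,-X@ez)),3)))
        return sorted(o)[::-1][:3]
    print(n,'red',pt(((H<8)|(H>172))&(s>120)&(V>80)),'hub',[(a,q) for a,q,_ in pt((H>12)&(H<28)&(s>110))])
    # darkest direction on rings 28..44 mm
    g=cv2.cvtColor(im,cv2.COLOR_RGB2GRAY).astype(np.float32); A=np.arange(-.3,.7,.02); rs=np.arange(.012,.042,.002)
    X=np.array([[D+q*(np.sin(a)*ey-np.cos(a)*ez) for q in rs] for a in A]); uv=proj(p,X).astype(np.float32).reshape(len(A),len(rs),2)
    val=cv2.remap(g,uv[...,0],uv[...,1],cv2.INTER_LINEAR).mean(1); w=np.clip(val.min()+25-val,0,None); print('  pointer ~',round(float((w*A).sum()/w.sum()),3))
```

Run:
```python
from mark import *
for n in("scene","side"): measure(n,cv2.imread(f"pics/{n}5.png")[:,:,::-1].copy(),0.)
```

```text
scene red [(np.int32(9), np.float64(0.0436), 0.406)] hub [(np.int32(8), np.float64(0.0024))]
  pointer ~ -0.086
side red [(np.int32(14), np.float64(0.042), 0.408)] hub [(np.int32(11), np.float64(0.0027))]
  pointer ~ -0.088
```

```bash
sed -i 's/if rr<.055: o.append((a,round(rr,4),round(float(np.arctan2(X@ey,-X@ez)),3)))/if rr<.055: o.append((int(a),(X@ey).round(4),(X@ez).round(4)))/; s/hub.,\[.*$/hub",red_hub)/' mark.py
```

Run:
```python
s=open('mark.py').read()
i=s.index("    print(n,'red'"); j=s.index("    # darkest")
s=s[:i]+"""    red=pt(((H<8)|(H>172))&(s>120)&(V>80))[0]; hub=pt((H>12)&(H<28)&(s>110))[0]
    dy,dz=red[1]-hub[1],red[2]-hub[2]; print(n,'red',red,'hub',hub,'mark angle',round(float(np.arctan2(dy,-dz)),3),'r',round(float(np.hypot(dy,dz)),4))
    D=D+hub[1]*ey+hub[2]*ez
"""+s[j:]
open('mark.py','w').write(s)
```

Run:
```python
from mark import *
for n in("scene","side"): measure(n,cv2.imread(f"pics/{n}5.png")[:,:,::-1].copy(),0.)
```

```text
scene red (9, np.float64(0.0172), np.float64(-0.04)) hub (8, np.float64(-0.0019), np.float64(-0.0014)) mark angle 0.459 r 0.0431
  pointer ~ -0.007
side red (14, np.float64(0.0166), np.float64(-0.0385)) hub (11, np.float64(-0.0027), np.float64(-0.0006)) mark angle 0.471 r 0.0425
  pointer ~ 0.016
```

The mark is at about 0.465 rad, with both views agreeing and the level pointer reading about 0. I'll raise the rack along its arc to 0.40 first.

{"method": "pendant", "body": {"steps": [{"aperture":0,"trans":[0,0.0004,-0.0041],"r":[0.02,0,0]},{"aperture":0,"trans":[0,0.0012,-0.0102],"r":[0.05,0,0]},{"aperture":0,"trans":[0,0.0029,-0.0204],"r":[0.1,0,0]},{"aperture":0,"trans":[0,0.0051,-0.0304],"r":[0.15,0,0]},{"aperture":0,"trans":[0,0.0079,-0.0403],"r":[0.2,0,0]},{"aperture":0,"trans":[0,0.0079,-0.0403],"r":[0.2,0,0]}], "grip_n": 40}}

```text
clock: 11.85
tool_pos: [0.5533, -0.179, 0.1171]
eef_rot: [-0.074, 0.992, -0.102, 0.008]
contact_force: [1.3, -7.6, 1.2]
opening: 0.149
finger_force: 39.8
```

Run:
```python
from plant import r, optics, finish_job
s=r.get_state();print(s['q'],s['contact_force'],s['moment'])
```

```text
[ 0.18126865  0.78635266 -0.09943096  1.88843524  0.59955643  0.49001098
  1.29687213] [ 1.28062674 -7.61198101  1.24736947] [-1.15243296 -0.43837137 -0.02078963]
```

{"method": "pendant", "body": {"steps": [{"aperture":0,"trans":[0,0.0004,-0.0041],"r":[0.02,0,0]},{"aperture":0,"trans":[0,0.0012,-0.0102],"r":[0.05,0,0]},{"aperture":0,"trans":[0,0.0029,-0.0204],"r":[0.1,0,0]},{"aperture":0,"trans":[0,0.0051,-0.0304],"r":[0.15,0,0]},{"aperture":0,"trans":[0,0.0079,-0.0403],"r":[0.2,0,0]},{"aperture":0,"trans":[0,0.0079,-0.0403],"r":[0.2,0,0]}]}}

```text
clock: 12.45
tool_pos: [0.5509, -0.163, 0.1551]
eef_rot: [-0.073, 0.977, -0.201, 0.015]
contact_force: [2.2, -5.9, 2.2]
opening: 0.156
finger_force: 39.8
```

{"method": "pendant", "body": {"steps": [{"aperture":0,"trans":[0,0.0004,-0.0041],"r":[0.02,0,0]},{"aperture":0,"trans":[0,0.001,-0.008],"r":[0.04,0,0]},{"aperture":0,"trans":[0,0.0013,-0.012],"r":[0.06,0,0]},{"aperture":0,"trans":[0,0.0013,-0.012],"r":[0.06,0,0]},{"aperture":0,"trans":[0,0.0013,-0.012],"r":[0.06,0,0]},{"aperture":0,"trans":[0,0.0013,-0.012],"r":[0.06,0,0]},{"aperture":0,"trans":[0,0.0013,-0.012],"r":[0.06,0,0]},{"aperture":0,"trans":[0,0.0013,-0.012],"r":[0.06,0,0]},{"aperture":0,"trans":[0,0.0013,-0.012],"r":[0.06,0,0]},{"aperture":0,"trans":[0,0.0013,-0.012],"r":[0.06,0,0]}]}}

```text
clock: 13.45
tool_pos: [0.55, -0.1576, 0.1647]
eef_rot: [-0.071, 0.971, -0.228, 0.017]
contact_force: [2.9, -6.3, 3.0]
opening: 0.153
finger_force: 39.8
```

{"method": "pendant", "body": {"steps": [{"aperture":0},{"aperture":0},{"aperture":0},{"aperture":0},{"aperture":0},{"aperture":0},{"aperture":0},{"aperture":0},{"aperture":0},{"aperture":0}]}}

```text
clock: 14.45
tool_pos: [0.55, -0.1576, 0.1647]
eef_rot: [-0.071, 0.971, -0.228, 0.017]
contact_force: [1.9, -5.3, 2.9]
opening: 0.151
finger_force: 39.8
```

Run:
```python
from mark import *
s=r.get_state();print(s['q'],s['contact_force'],s['tool_pos'],R.from_quat(s['eef_rot']).as_matrix())
a=R.from_quat(s['eef_rot']).as_matrix()[:,2]; gp=s['tool_pos']-.019*a
v=gp-piv; th=np.arctan2(v[2],-(v@ey0))-np.arctan2(.038,.205);print('theta from grasp',th,np.hypot(v[2],v@ey0),'tool tilt',np.arccos(-a[2]))
I={}
for n in("scene","side"):
    I[n]=optics.snapshot(n);cv2.imwrite(f"pics/{n}7.png",I[n][:,:,::-1])
a=I["scene"][180:290,270:400];b=I["side"][180:290,235:365]
f=lambda x:cv2.resize(x,(400,338),interpolation=cv2.INTER_CUBIC)
cv2.imwrite("pics/c7.png",np.hstack([f(a),f(b)])[:,:,::-1])
for n in I:
    try: measure(n,I[n],th)
    except Exception as e: print(n,e)
```

```text
[-0.16656312  0.7412224   0.17585971  1.96469982  0.74975492  0.51257088
  1.00562406] [ 1.91509908 -5.28132611  2.91050796] [ 0.55003225 -0.15758681  0.164661  ] [[-9.89234253e-01 -1.30767486e-01  6.56921326e-02]
 [-1.46339783e-01  8.85520400e-01 -4.40951572e-01]
 [-5.09594863e-04 -4.45817772e-01 -8.95123597e-01]]
theta from grasp 0.4599901383352356 0.20951023398631413 tool tilt 0.4620879638374478
scene red (8, np.float64(0.019), np.float64(-0.0402)) hub (10, np.float64(-0.0003), np.float64(-0.0014)) mark angle 0.462 r 0.0433
  pointer ~ 0.465
side red (14, np.float64(0.0197), np.float64(-0.0399)) hub (11, np.float64(-0.0008), np.float64(-0.0009)) mark angle 0.484 r 0.0441
  pointer ~ 0.456
```

View pics/c7.png

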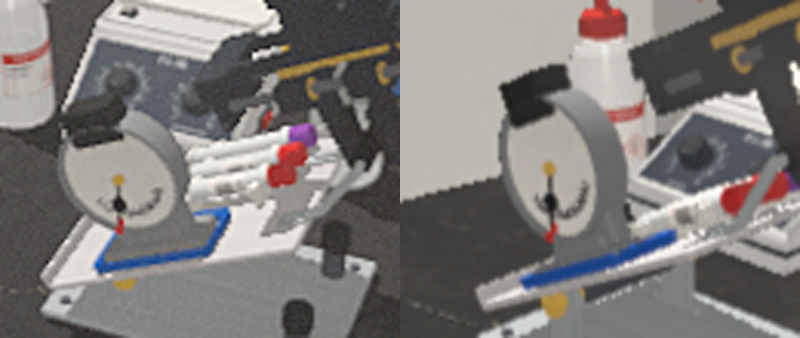

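In both views the pointer's tip rests on the red mark. The mark reads about 0.469 and the tilt and pointer about 0.46, a difference of roughly 0.4 mm. The tubes lie in place, so I'm handing in.

```bash
python3 -c "
from plant import r, optics, finish_job
print(finish_job())"
```

```text
the job is handed in; nothing more can be done
None
```

I handed the job in with the gauge let go in its blue seat, dial away from the tubes, and the gripper still holding the rack at about 0.46 rad; the pointer's tip was within about 0.4 mm of the red mark by my measurements, and the hand-in returned no verdict.

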